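# Find the loose bench hatch and push it open

## Robot

A 6-joint arm with a two-finger parallel gripper is mounted at the origin on the work surface. World frame = base frame: x ahead of the robot, y to its left, z up, the work surface at z = 0. Lengths are in mm, angles in rad, forces in N, time in s.
With the tool pointing down it reaches from about 275 to 1000 mm from the base axis. Payload 8.4 kg.
Tool frame: the origin (TCP) lies midway between the tips of the shut fingers; the grasp point (between the pads) lies 19 mm behind it; z points along the fingers, y is the line along which they close (so a half turn about z gives the same grasp; the last joint's range is limited). The gripper opens to 85 mm and grips with 20 to 120 N. Pads are 22 mm wide; open, the fingers measure 114 mm over their backs; the gripper's body (76 mm by 85 mm) begins 54 mm behind the grasp point. The pads swing forward as they close: fully open they stand 13 mm farther back than shut.
Start: joints at [1.189, 0.353, 1.633, -0, 1.155, -0.002], TCP at [231.708, 580.465, 231.281] pointing down, gripper open.
Joint ranges: [-2.63, 2.63], [-0.92, 2.1], [0.06, 2.66], [-1.3, 4.44], [0, 2.69], [-3.02, 3.02]. Speed limits (rad/s): [2.22, 2.22, 2.79, 3.14, 3.14, 3.14].

## Interface

Orientations are given as [roll, pitch, yaw] about the fixed x, y, z axes, in that order (R = Rz(yaw) Ry(pitch) Rx(roll)).
In Python, from rig import monitor, imaging, r gives the robot as it stands.
- The arm moves only by the tool drive_tool, never from a script. Its argument "plan" is a list of rows, each an object of numbers: "x", "y", "z": the shift along the tool's x, y, z in units of 50 mm (1.0 is 50 mm); "ax", "ay", "az": the turn, a rotation vector about the tool's x, y, z in units of 6 degrees (1.0 is 6 degrees); "hand": the finger opening in mm, from 0 to 85.4. In form: [{"x": .., "y": .., "z": .., "ax": .., "ay": .., "az": .., "hand": ..}, ...]. A call has 1 to 8 rows; each row is the pose to reach, as a shift and turn from the pose commanded when the call began, along the tool's axes at that moment; what a row does not reach only later rows make up. A row lasts 1/10 s, in which the tool goes at most 50 mm and 8.59 degrees, less where a joint would pass 70% of its speed; a pose out of reach is approached as far as the arm can. A call with a gripper value outside its range is refused whole. The fingers move at their own pace and stop on an object; "grip_force" is the grip in N (left out, the last holds). Time passes only in rows, so rows that repeat a pose let the fingers close. It gives the time, the measured TCP pose, the force, the opening and the grip force at its end, in the units of the state.
- monitor.sense(): the state, without advancing time (a new reading comes with each control period).
- imaging.grab_frame(name): name is "scene" or "top"; returns the picture (420x560x3 uint8, red, green, blue); there is no depth.
- imaging.camera_info(name): a dict with "mtx" (3x3 intrinsics, pixels), "dist" ([k1, k2, p1, p2, k3] as OpenCV has them; the pictures are not rectified), "R" (3x3) and "t" (3): a world point X has camera coordinates R X + t. Camera axes: x right, y down, z forward; pixel columns grow to the right and rows downward; lengths in mm; the calibration is good to about 2 mm. A picture is of the moment at which its call begins. camera_info takes no time and is no camera call.
- r.sign_off(): hands the job in; it is judged then, once.
The state is a dict: "clock": time; "qpos": joint angles; "qvel": joint speeds; "joint_efforts": joint torques, N m; "eef_pos": TCP position; "tcp_rot": TCP orientation; "contact_force": force on the tool from outside, world axes, zero at the start; "wrist_torque": the same for the moment, N m; "opening": opening from 0.0 (shut) to 1.0 (fully open); "grasp_force": force on a finger pad.
Only numpy, scipy, OpenCV 4.12 (cv2) and the standard library are available. Lean on these libraries where they do the work, as an engineer would, in place of code of your own. Each camera call takes 0.05 s, during which the arm holds its last target. There are 200 camera calls.

## Task

Three of the four hatches in the top of the wooden chest are blocked from below and one is free: press down on their ends with your fingertips, without forcing any, to find the one that rocks on its axle. Push that hatch wide open, either way round, until it stands nearly on edge, and leave it so. Only press and push: lift nothing, and leave the tub, sleeve and hammer where they are.

Things in the scene. Friction and masses are not known exactly. Their poses are not given: they have to be found in the camera images.
- chest: Fixed low wooden chest, 166 (x) x 370 (y) x 100 mm high; origin at the centre of its underside, x across it, away from the robot at yaw 0, y along the row of four pale hatches, 90 mm apart. Rim 20 mm wide on the long sides, 10 mm bars between the hatches; each hatch covers a well 126 x 80 mm, 92 mm deep. Any of the four hatches may be the free one; a blocked one gives 2 mm at most, then is rigid.
- hatch0 (a joint): Tilt (rad) of the hatch at the +y end about its axle (along chest y, through the hatch's centre, 5 mm below its top). 0: level and flush; positive: its -x half (chest frame) is down and its +x half up. If free it turns to stops at -1.3 and 1.3, is balanced and stays where left; axle friction 0.15 N m, so 4 N pressed 40 mm from the axle tips it.
- hatch0_mid (a point): Centre of the top face of the pale wooden hatch at the +y end, 120 (chest x) x 74 (y) x 10 mm, level with the chest's rim when closed (100 mm above the bench); axes as the chest's when level, turning with the hatch (z out of its top face).
- hatch1 (a joint): Tilt (rad) of the hatch second from the +y end about its axle (along chest y, through the hatch's centre, 5 mm below its top). 0: level and flush; positive: its -x half (chest frame) is down and its +x half up. If free it turns to stops at -1.3 and 1.3, is balanced and stays where left; axle friction 0.15 N m, so 4 N pressed 40 mm from the axle tips it.
- hatch1_mid (a point): Centre of the top face of the pale wooden hatch second from the +y end, 120 (chest x) x 74 (y) x 10 mm, level with the chest's rim when closed (100 mm above the bench); axes as the chest's when level, turning with the hatch (z out of its top face).
- hatch2 (a joint): Tilt (rad) of the hatch second from the -y end about its axle (along chest y, through the hatch's centre, 5 mm below its top). 0: level and flush; positive: its -x half (chest frame) is down and its +x half up. If free it turns to stops at -1.3 and 1.3, is balanced and stays where left; axle friction 0.15 N m, so 4 N pressed 40 mm from the axle tips it.
- hatch2_mid (a point): Centre of the top face of the pale wooden hatch second from the -y end, 120 (chest x) x 74 (y) x 10 mm, level with the chest's rim when closed (100 mm above the bench); axes as the chest's when level, turning with the hatch (z out of its top face).
- hatch3 (a joint): Tilt (rad) of the hatch at the -y end about its axle (along chest y, through the hatch's centre, 5 mm below its top). 0: level and flush; positive: its -x half (chest frame) is down and its +x half up. If free it turns to stops at -1.3 and 1.3, is balanced and stays where left; axle friction 0.15 N m, so 4 N pressed 40 mm from the axle tips it.
- hatch3_mid (a point): Centre of the top face of the pale wooden hatch at the -y end, 120 (chest x) x 74 (y) x 10 mm, level with the chest's rim when closed (100 mm above the bench); axes as the chest's when level, turning with the hatch (z out of its top face).
- tub_center (a point): Loose white and blue closed plastic tub, 102 mm across, 72 mm high; point at its centre, half-way up. To be left alone.
- sleeve_center (a point): Loose upright steel sleeve, 48 mm across, 70 mm high; point at its centre, half-way up. To be left alone.
- hammer_grip (a point): Loose hammer lying on the bench, about 260 mm long; point on its handle. To be left alone.

How it is judged:
By the outcome, as a careful person would: the job done as asked, in the order asked, and still so for the second after the job is handed in, with the robot touching nothing.
It also fails if it takes over 64 s, if anything falls off the work surface, if the arm or the gripper's body presses on something with over 40 N, if the wrist force passes 120 N, or if a joint passes its speed limit or range.

## Working session

There is one attempt and no reset: what is moved stays moved. The work goes in short steps, Python scripts to look and compute and a tool call to move; the robot and the scene stay as the last step left them, time stands still between calls to the robot, and variables do not carry over. Pictures are saved under pics/ and viewed, at most 10 in all, crops included, and the job is handed in when it is done.

Besides the shell and the picture viewer there is one more tool, called after ">>>" as name(argument=value, ...) on one line, values as JSON. drive_tool: Moves the arm, as the interface text tells. Its arguments: {"type":"object","properties":{"plan":{"type":"array","items":{"type":"object","properties":{"x":{"type":"number"},"y":{"type":"number"},"z":{"type":"number"},"ax":{"type":"number"},"ay":{"type":"number"},"az":{"type":"number"},"hand":{"type":"number"}}}},"grip_force":{"type":"number"}},"required":["plan"]}

```bash
mkdir -p pics; python3 - <<'E'
from rig import monitor, imaging, r
import cv2
for n in("scene","top"):
    cv2.imwrite(f"pics/{n}0.png",cv2.cvtColor(imaging.grab_frame(n),cv2.COLOR_RGB2BGR))
s=monitor.sense();print(s)
E
```

```text
{'clock': 0.1, 'qpos': array([ 1.18856944e+00,  3.53583140e-01,  1.63403757e+00, -4.33275422e-05,
        1.15521159e+00, -2.40445320e-03]), 'qvel': array([-2.86926227e-05, -2.99822161e-03, -1.08963276e-03,  6.60076354e-04,
        1.52332157e-03,  1.58113937e-03]), 'joint_efforts': array([ 2.07053286e-03, -6.06356764e+01, -3.42821288e+01,  2.97437127e-04,
        3.81217949e-03, -2.87317370e-06]), 'eef_pos': array([231.58133742, 580.06219558, 230.64360002]), 'tcp_rot': array([-3.14035291e+00,  3.66370143e-05,  2.76178776e+00]), 'contact_force': array([-0.56601254, -0.28476084, -0.40282365]), 'wrist_torque': array([0.00577956, 0.04163393, 0.00396001]), 'grasp_force': 0.0, 'opening': 1.0045248162239964}
```

View pics/scene0.png

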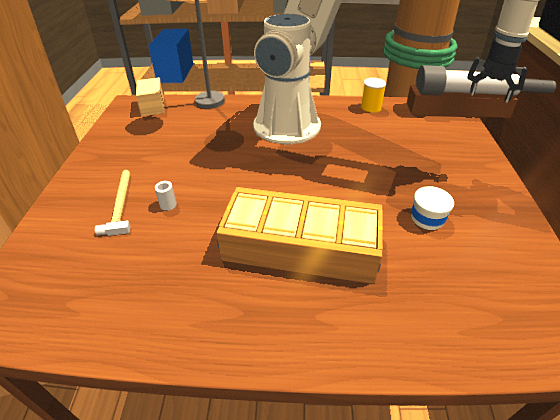

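View pics/top0.png

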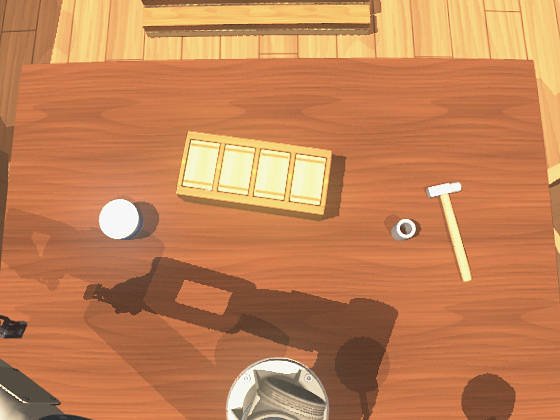

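The top view shows the chest with its top corners near (189,132), (331,151), (324,213) and (178,194). The tub is at (120,219), the sleeve at (405,229), and the hammer is to the right. I'll take an enlarged crop for the corners.

```bash
python3 - <<'E'
import cv2
a=cv2.imread("pics/top0.png")[120:225,165:345]
cv2.imwrite("pics/crop.png",cv2.resize(a,None,fx=4,fy=4,interpolation=cv2.INTER_CUBIC))
E
```

```text
(no output)
```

View pics/crop.png

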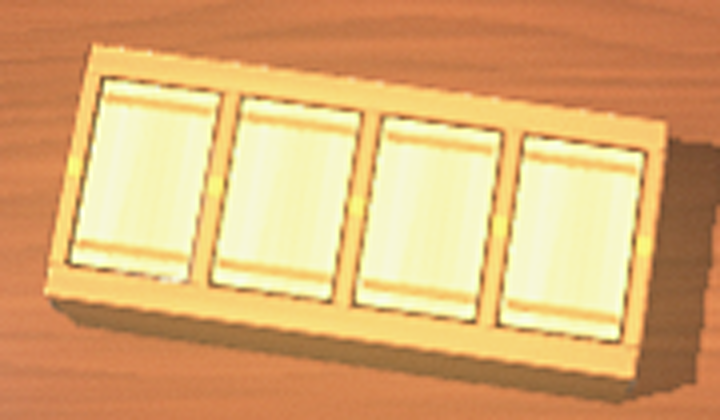

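The crop shows the top-face corners at crop pixels (92,44), (667,122), (634,378) and (45,297), and the axle pins at (75,165), (215,185), (357,205), (500,225) and (645,245). I'll fit the chest pose to these.

```bash
cat > h.py <<'E'
import numpy as np, cv2, json
from scipy.spatial.transform import Rotation as Ro
from rig import monitor, imaging, r
def proj(P,n="top"):
    c=imaging.camera_info(n)
    return cv2.projectPoints(np.array(P,float).reshape(-1,3),cv2.Rodrigues(np.array(c["R"],float))[0],np.array(c["t"],float),np.array(c["mtx"],float),np.array(c["dist"],float))[0].reshape(-1,2)
def c2w(p,X):
    x,y,a=p; X=np.atleast_2d(np.array(X,float))
    return X@Ro.from_euler('z',a).as_matrix().T+[x,y,0]
def load(): return np.array(json.load(open("pose.json")))
def move(X,world=False,p=None,rpy=None):
    """print tool shift/turn in move units to reach chest point X with tool down, y along chest y"""
    p=load() if p is None else p
    s=monitor.sense(); R=Ro.from_euler('xyz',s["tcp_rot"])
    T=c2w(p,X)[0]; D=Ro.from_euler('xyz',rpy or [np.pi,0,p[2]+np.pi])
    print("shift",np.round(R.inv().apply(T-s["eef_pos"])/50,3),"turn",np.round(np.degrees((R.inv()*D).as_rotvec())/6,3),"world",T.round(1))
E
python3 - <<'E'
from h import *
from scipy.optimize import least_squares
px=np.array([(92,44),(667,122),(634,378),(45,297),(75,165),(215,185),(357,205),(500,225),(645,245)],float)
px=[165,120]+(px+.5)/4-.5
X=[(83,185,100),(83,-185,100),(-83,-185,100),(-83,185,100)]+[(0,y,100) for y in(180,90,0,-90,-180)]
f=lambda p:(proj(c2w(p,X))-px).ravel()
o=least_squares(f,[450,30,-.14]);print(o.x,f(o.x).reshape(-1,2).round(1).tolist())
json.dump(list(o.x),open("pose.json","w"))
for q in((120,219),(405,229)):
    g=least_squares(lambda v:(proj([v[0],v[1],70])-q).ravel(),[300,0]);print(g.x)
for y in(135,45,-45,-135): print(c2w(o.x,[[-45,y,100],[0,y,100]]).round(0).tolist())
move([-45,135,160])
E
```

```text
[ 5.87589223e+02  5.22436940e+01 -1.48667881e-01] [[-0.3, -0.5], [0.5, -0.5], [0.4, -0.1], [-0.6, -0.7], [-0.1, 0.6], [0.1, 0.4], [0.1, 0.3], [0.1, 0.2], [-0.1, 0.2]]
[473.66879863 393.9671856 ]
[ 444.01973626 -324.48069959]
[[563.0, 192.0, 100.0], [608.0, 186.0, 100.0]]
[[550.0, 103.0, 100.0], [594.0, 97.0, 100.0]]
[[536.0, 14.0, 100.0], [581.0, 8.0, 100.0]]
[[523.0, -75.0, 100.0], [568.0, -81.0, 100.0]]
shift [-9.032 -4.741  1.419] turn [-1.200e-02 -1.000e-03 -2.207e+00] world [563.1 192.4 160. ]
```

>>> drive_tool(plan=[{"x":-2,"y":-1,"az":-0.5,"hand":0},{"x":-4,"y":-2,"az":-1,"hand":0},{"x":-6,"y":-3,"az":-1.5,"hand":0},{"x":-8,"y":-4,"az":-2.2,"hand":0},{"x":-9.03,"y":-4.74,"z":0,"az":-2.2,"hand":0},{"x":-9.03,"y":-4.74,"z":0.5,"az":-2.2,"hand":0},{"x":-9.03,"y":-4.74,"z":1.4,"az":-2.2,"hand":0},{"x":-9.03,"y":-4.74,"z":1.4,"az":-2.2,"hand":0}])

```text
invalid input
```

>>> drive_tool(plan=[{"hand":0},{"hand":0},{"hand":0}])

```text
invalid input
```

```bash
python3 -c "
from h import *
move([-45,135,110]);print(monitor.sense())"
```

```text
shift [-9.032 -4.739  2.419] turn [-1.200e-02 -1.000e-03 -2.207e+00] world [563.1 192.4 110. ]
{'clock': 0.1, 'qpos': array([ 1.18856944e+00,  3.53583140e-01,  1.63403757e+00, -4.33275422e-05,
        1.15521159e+00, -2.40445320e-03]), 'qvel': array([-2.86926227e-05, -2.99822161e-03, -1.08963276e-03,  6.60076354e-04,
        1.52332157e-03,  1.58113937e-03]), 'joint_efforts': array([ 2.07053286e-03, -6.06356764e+01, -3.42821288e+01,  2.97437127e-04,
        3.81217949e-03, -2.87317370e-06]), 'eef_pos': array([231.58133742, 580.06219558, 230.64360002]), 'tcp_rot': array([-3.14035291e+00,  3.66370143e-05,  2.76178776e+00]), 'contact_force': array([-0.56601254, -0.28476084, -0.40282365]), 'wrist_torque': array([0.00577956, 0.04163393, 0.00396001]), 'grasp_force': 0.0, 'opening': 1.0045248162239964}
```

>>> drive_tool(plan=[{"x":-2,"y":-1,"z":0,"ax":0,"ay":0,"az":-0.5,"hand":0},{"x":-4,"y":-2,"z":0,"ax":0,"ay":0,"az":-1,"hand":0},{"x":-6,"y":-3,"z":0,"ax":0,"ay":0,"az":-1.5,"hand":0},{"x":-8,"y":-4,"z":0,"ax":0,"ay":0,"az":-2.2,"hand":0},{"x":-9.03,"y":-4.74,"z":0,"ax":0,"ay":0,"az":-2.2,"hand":0},{"x":-9.03,"y":-4.74,"z":0.5,"ax":0,"ay":0,"az":-2.2,"hand":0},{"x":-9.03,"y":-4.74,"z":1.4,"ax":0,"ay":0,"az":-2.2,"hand":0},{"x":-9.03,"y":-4.74,"z":1.4,"ax":0,"ay":0,"az":-2.2,"hand":0}])

```text
clock: 0.9
eef_pos: [490.8, 279.4, 196.7]
tcp_rot: [3.141, 0.001, 2.992]
contact_force: [0.7, 0.7, -0.0]
opening: -0.001
grasp_force: 0.0
```

```bash
python3 -c "
from h import *
move([-45,135,120]);print(monitor.sense()['qvel'].round(2))"
```

```text
shift [-1.688 -1.506  1.534] turn [ 0.005  0.005 -0.007] world [563.1 192.4 120. ]
[-0.84  0.27  0.    0.   -0.27 -0.83]
```

>>> drive_tool(plan=[{"x":-0.7,"y":-0.6,"z":0.4,"ax":0,"ay":0,"az":0,"hand":0},{"x":-1.5,"y":-1.3,"z":0.8,"ax":0,"ay":0,"az":0,"hand":0},{"x":-1.5,"y":-1.3,"z":0.8,"ax":0,"ay":0,"az":0,"hand":0},{"x":-1.5,"y":-1.3,"z":0.8,"ax":0,"ay":0,"az":0,"hand":0},{"x":-1.5,"y":-1.3,"z":0.8,"ax":0,"ay":0,"az":0,"hand":0}])

```text
clock: 1.4
eef_pos: [553.8, 206.1, 156.9]
tcp_rot: [3.141, -0.001, 2.992]
contact_force: [-0.1, 1.3, -0.3]
opening: -0.001
grasp_force: 0.0
```

```bash
python3 -c "
from h import *
move([-45,135,110]);s=monitor.sense();print(s['qvel'].round(2),s['contact_force'])"
```

```text
shift [-0.226 -0.243  0.939] turn [ 0.002 -0.005 -0.01 ] world [563.1 192.4 110. ]
[ 0.02 -0.02 -0.   -0.    0.   -0.  ] [-0.09205793  1.32507232 -0.34912726]
```

Next I approach to z≈106, then press in small steps.

>>> drive_tool(plan=[{"x":-0.23,"y":-0.24,"z":0.5,"ax":0,"ay":0,"az":0,"hand":0},{"x":-0.23,"y":-0.24,"z":0.8,"ax":0,"ay":0,"az":0,"hand":0},{"x":-0.23,"y":-0.24,"z":1.02,"ax":0,"ay":0,"az":0,"hand":0},{"x":-0.23,"y":-0.24,"z":1.02,"ax":0,"ay":0,"az":0,"hand":0}])

```text
clock: 1.8
eef_pos: [562.2, 192.8, 104.6]
tcp_rot: [-3.141, -0.002, 2.993]
contact_force: [-0.3, 0.4, -0.5]
opening: -0.0
grasp_force: 0.0
```

>>> drive_tool(plan=[{"x":0,"y":0,"z":0.03,"ax":0,"ay":0,"az":0,"hand":0},{"x":0,"y":0,"z":0.06,"ax":0,"ay":0,"az":0,"hand":0},{"x":0,"y":0,"z":0.09,"ax":0,"ay":0,"az":0,"hand":0},{"x":0,"y":0,"z":0.12,"ax":0,"ay":0,"az":0,"hand":0},{"x":0,"y":0,"z":0.12,"ax":0,"ay":0,"az":0,"hand":0}])

```text
clock: 2.3
eef_pos: [564.0, 192.2, 100.1]
tcp_rot: [3.141, 0.0, 2.992]
contact_force: [0.4, -0.3, 0.1]
opening: -0.0
grasp_force: 0.0
```

>>> drive_tool(plan=[{"x":0,"y":0,"z":0.02,"ax":0,"ay":0,"az":0,"hand":0},{"x":0,"y":0,"z":0.04,"ax":0,"ay":0,"az":0,"hand":0},{"x":0,"y":0,"z":0.04,"ax":0,"ay":0,"az":0,"hand":0}])

```text
clock: 2.6
eef_pos: [563.8, 192.1, 98.0]
tcp_rot: [3.141, 0.0, 2.992]
contact_force: [-1.2, 0.8, 4.3]
opening: 0.005
grasp_force: 1.9
```

>>> drive_tool(plan=[{"x":0,"y":0,"z":0.02,"ax":0,"ay":0,"az":0,"hand":0},{"x":0,"y":0,"z":0.02,"ax":0,"ay":0,"az":0,"hand":0}])

```text
clock: 2.8
eef_pos: [563.7, 192.1, 96.8]
tcp_rot: [3.142, -0.0, 2.992]
contact_force: [-1.6, 0.9, 3.4]
opening: -0.002
grasp_force: 1.9
```

>>> drive_tool(plan=[{"x":0,"y":0,"z":0.02,"ax":0,"ay":0,"az":0,"hand":0},{"x":0,"y":0,"z":0.02,"ax":0,"ay":0,"az":0,"hand":0}])

```text
clock: 3.0
eef_pos: [563.7, 192.1, 95.7]
tcp_rot: [3.142, -0.0, 2.992]
contact_force: [-1.8, 1.1, 3.2]
opening: 0.002
grasp_force: 1.7
```

>>> drive_tool(plan=[{"x":0,"y":0,"z":0.03,"ax":0,"ay":0,"az":0,"hand":0},{"x":0,"y":0,"z":0.05,"ax":0,"ay":0,"az":0,"hand":0},{"x":0,"y":0,"z":0.05,"ax":0,"ay":0,"az":0,"hand":0}])

```text
clock: 3.3
eef_pos: [563.8, 192.1, 93.1]
tcp_rot: [-3.142, -0.0, 2.992]
contact_force: [-1.0, 1.9, 2.2]
opening: 0.001
grasp_force: 1.4
```

Hatch0, at the +y end, is the free one: it gave 7 mm at a steady 2–3 N. I'll press it further.

>>> drive_tool(plan=[{"x":-0.02,"y":0,"z":0.06,"ax":0,"ay":0,"az":0,"hand":0},{"x":-0.04,"y":0,"z":0.12,"ax":0,"ay":0,"az":0,"hand":0},{"x":-0.06,"y":0,"z":0.18,"ax":0,"ay":0,"az":0,"hand":0},{"x":-0.08,"y":0,"z":0.24,"ax":0,"ay":0,"az":0,"hand":0},{"x":-0.1,"y":0,"z":0.3,"ax":0,"ay":0,"az":0,"hand":0},{"x":-0.1,"y":0,"z":0.3,"ax":0,"ay":0,"az":0,"hand":0}])

```text
clock: 3.9
eef_pos: [568.6, 191.1, 77.7]
tcp_rot: [-3.141, -0.001, 2.992]
contact_force: [-1.3, 0.9, -0.2]
opening: 0.0
grasp_force: 0.5
```

>>> drive_tool(plan=[{"x":0,"y":0,"z":0.06,"ax":0,"ay":0,"az":0,"hand":0},{"x":0,"y":0,"z":0.12,"ax":0,"ay":0,"az":0,"hand":0},{"x":0,"y":0,"z":0.18,"ax":0,"ay":0,"az":0,"hand":0},{"x":0,"y":0,"z":0.24,"ax":0,"ay":0,"az":0,"hand":0},{"x":0,"y":0,"z":0.3,"ax":0,"ay":0,"az":0,"hand":0},{"x":0,"y":0,"z":0.3,"ax":0,"ay":0,"az":0,"hand":0}])

```text
clock: 4.5
eef_pos: [568.7, 191.2, 62.9]
tcp_rot: [-3.141, -0.0, 2.992]
contact_force: [-0.1, 0.0, -0.0]
opening: 0.002
grasp_force: 0.0
```

```bash
python3 - <<'E'
from h import *
a=imaging.grab_frame("scene")[110:310,180:460]
cv2.imwrite("pics/s2.png",cv2.cvtColor(cv2.resize(a,None,fx=2.8,fy=2.8,interpolation=cv2.INTER_CUBIC),cv2.COLOR_RGB2BGR))
p=load();s=monitor.sense();print(Ro.from_euler('z',-p[2]).apply(s['eef_pos']-[p[0],p[1],0]))
E
```

```text
[-39.36587615 134.55452809  62.91105768]
```

View pics/s2.png

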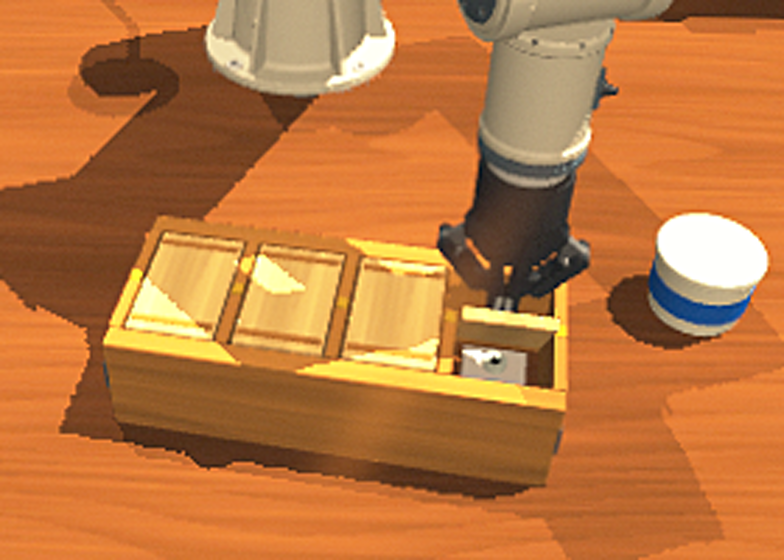

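The picture shows hatch0 tilted to roughly 50°, with its far half raised (edge at about (510,320) in the crop) and the fingers behind it. The other three are closed. I'll finish from the far side by pushing the raised half's underside toward the robot.

>>> drive_tool(plan=[{"x":0,"y":0,"z":-0.8,"ax":0,"ay":0,"az":0,"hand":0},{"x":0,"y":0,"z":-1.6,"ax":0,"ay":0,"az":0,"hand":0},{"x":0,"y":0,"z":-2.4,"ax":0,"ay":0,"az":0,"hand":0},{"x":0,"y":0,"z":-3.2,"ax":0,"ay":0,"az":0,"hand":0},{"x":-0.8,"y":0,"z":-3.2,"ax":0,"ay":0,"az":0,"hand":0},{"x":-1.6,"y":0,"z":-3.2,"ax":0,"ay":0,"az":0,"hand":0},{"x":-2.4,"y":0,"z":-3.2,"ax":0,"ay":0,"az":0,"hand":0},{"x":-2.4,"y":0,"z":-3.2,"ax":0,"ay":0,"az":0,"hand":0}])

```text
clock: 5.35
eef_pos: [691.4, 172.3, 222.6]
tcp_rot: [3.142, 0.002, 2.991]
contact_force: [0.6, 0.1, -0.5]
opening: -0.001
grasp_force: 0.0
```

>>> drive_tool(plan=[{"x":0,"y":0,"z":0,"ax":0,"ay":0,"az":0,"hand":0},{"x":0,"y":0,"z":0,"ax":0,"ay":0,"az":0,"hand":0}])

```text
clock: 5.55
eef_pos: [686.4, 173.4, 222.8]
tcp_rot: [-3.141, -0.001, 2.992]
contact_force: [0.1, -0.1, 0.0]
opening: 0.001
grasp_force: 0.0
```

```bash
python3 -c "
from h import *
move([75,135,125])"
```

```text
shift [0.093 0.011 1.956] turn [-0.005 -0.013 -0.006] world [681.8 174.6 125. ]
```

>>> drive_tool(plan=[{"x":0,"y":0,"z":0.6,"ax":0,"ay":0,"az":0,"hand":0},{"x":0,"y":0,"z":1.2,"ax":0,"ay":0,"az":0,"hand":0},{"x":0,"y":0,"z":1.7,"ax":0,"ay":0,"az":0,"hand":0},{"x":0,"y":0,"z":1.95,"ax":0,"ay":0,"az":0,"hand":0},{"x":0,"y":0,"z":1.95,"ax":0,"ay":0,"az":0,"hand":0},{"x":0.2,"y":0,"z":1.95,"ax":0,"ay":0,"az":0,"hand":0},{"x":0.3,"y":0,"z":1.95,"ax":0,"ay":0,"az":0,"hand":0},{"x":0.4,"y":0,"z":1.95,"ax":0,"ay":0,"az":0,"hand":0}])

```text
clock: 6.35
eef_pos: [667.6, 176.8, 127.4]
tcp_rot: [3.141, 0.002, 2.992]
contact_force: [-0.2, -0.2, -0.2]
opening: -0.001
grasp_force: 0.0
```

>>> drive_tool(plan=[{"x":0.08,"y":0,"z":0,"ax":0,"ay":0,"az":0,"hand":0},{"x":0.16,"y":0,"z":0,"ax":0,"ay":0,"az":0,"hand":0},{"x":0.24,"y":0,"z":0,"ax":0,"ay":0,"az":0,"hand":0},{"x":0.32,"y":0,"z":0,"ax":0,"ay":0,"az":0,"hand":0},{"x":0.4,"y":0,"z":0,"ax":0,"ay":0,"az":0,"hand":0},{"x":0.4,"y":0,"z":0,"ax":0,"ay":0,"az":0,"hand":0}])

```text
clock: 6.95
eef_pos: [650.0, 179.7, 127.7]
tcp_rot: [3.14, 0.005, 2.992]
contact_force: [5.1, -0.6, 3.7]
opening: -0.002
grasp_force: 2.7
```

```bash
python3 -c "
from h import *
move([25,135,125]);print(monitor.sense()['contact_force'])"
```

```text
shift [ 0.358 -0.006  0.051] turn [ 0.017  0.051 -0.007] world [632.3 182.1 125. ]
[ 5.09528788 -0.58092255  3.70705959]
```

>>> drive_tool(plan=[{"x":0.07,"y":0,"z":0,"ax":0,"ay":0,"az":0,"hand":0},{"x":0.14,"y":0,"z":0,"ax":0,"ay":0,"az":0,"hand":0},{"x":0.2,"y":0,"z":0,"ax":0,"ay":0,"az":0,"hand":0},{"x":0.26,"y":0,"z":0,"ax":0,"ay":0,"az":0,"hand":0},{"x":0.26,"y":0,"z":0,"ax":0,"ay":0,"az":0,"hand":0}])

```text
clock: 7.45
eef_pos: [638.6, 181.2, 127.1]
tcp_rot: [3.14, 0.008, 2.993]
contact_force: [14.0, -2.3, -0.7]
opening: 0.003
grasp_force: 7.5
```

>>> drive_tool(plan=[{"x":0.03,"y":0,"z":0,"ax":0,"ay":0,"az":0,"hand":0},{"x":0.06,"y":0,"z":0,"ax":0,"ay":0,"az":0,"hand":0},{"x":0.06,"y":0,"z":0,"ax":0,"ay":0,"az":0,"hand":0}])

```text
clock: 7.75
eef_pos: [638.3, 181.3, 127.4]
tcp_rot: [3.139, 0.013, 2.993]
contact_force: [25.1, -5.4, -6.7]
opening: 0.002
grasp_force: 12.4
```

The force rose to 25 N with no further motion, so the hatch is at its stop. I'll back off and check.

>>> drive_tool(plan=[{"x":-0.2,"y":0,"z":0,"ax":0,"ay":0,"az":0,"hand":0},{"x":-0.6,"y":0,"z":0,"ax":0,"ay":0,"az":0,"hand":0},{"x":-1.2,"y":0,"z":0,"ax":0,"ay":0,"az":0,"hand":0},{"x":-2.0,"y":0,"z":-0.5,"ax":0,"ay":0,"az":0,"hand":0},{"x":-2.4,"y":0,"z":-1.5,"ax":0,"ay":0,"az":0,"hand":0},{"x":-2.4,"y":0,"z":-2.5,"ax":0,"ay":0,"az":0,"hand":0},{"x":-2.4,"y":0,"z":-2.5,"ax":0,"ay":0,"az":0,"hand":0},{"x":-2.4,"y":0,"z":-2.5,"ax":0,"ay":0,"az":0,"hand":0}])

```text
clock: 8.55
eef_pos: [750.7, 164.1, 252.3]
tcp_rot: [3.141, 0.001, 2.992]
contact_force: [-0.5, -0.2, -1.2]
opening: 0.0
grasp_force: 0.0
```

```bash
python3 - <<'E'
from h import *
A=[]
for n,(y0,x0) in(("scene",(110,180)),("top",(80,130))):
    a=imaging.grab_frame(n)[y0:y0+200,x0:x0+280]
    A.append(cv2.resize(a,(400,286),interpolation=cv2.INTER_CUBIC))
cv2.imwrite("pics/s3.png",cv2.cvtColor(np.hstack(A),cv2.COLOR_RGB2BGR))
s=monitor.sense();print(s['eef_pos'],s['contact_force'],s['qvel'].round(2))
E
```

```text
[749.24945792 163.86888022 249.0144636 ] [ 0.06622172 -1.06426475  0.61120493] [-0.    0.01  0.01 -0.   -0.    0.  ]
```

View pics/s3.png

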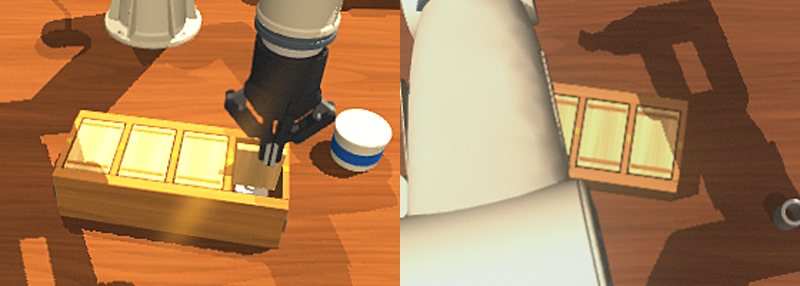

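The hatch looks upright, but the gripper partly hides it. I'll move aside for a clear view.

>>> drive_tool(plan=[{"x":0,"y":0.7,"z":0,"ax":0,"ay":0,"az":0,"hand":0},{"x":0,"y":1.4,"z":0,"ax":0,"ay":0,"az":0,"hand":0},{"x":0,"y":2.1,"z":0,"ax":0,"ay":0,"az":0,"hand":0},{"x":0,"y":2.8,"z":0,"ax":0,"ay":0,"az":0,"hand":0},{"x":0,"y":3.5,"z":0,"ax":0,"ay":0,"az":0,"hand":0},{"x":0,"y":3.5,"z":0,"ax":0,"ay":0,"az":0,"hand":0},{"x":0,"y":3.5,"z":0,"ax":0,"ay":0,"az":0,"hand":0},{"x":0,"y":3.5,"z":0,"ax":0,"ay":0,"az":0,"hand":0}])

```text
clock: 9.45
eef_pos: [776.0, 335.9, 249.2]
tcp_rot: [-3.14, -0.002, 2.992]
contact_force: [0.4, 0.2, 0.6]
opening: -0.0
grasp_force: 0.0
```

```bash
python3 - <<'E'
from h import *
a=imaging.grab_frame("scene")[150:290,200:400]
b=cv2.resize(a,None,fx=4,fy=4,interpolation=cv2.INTER_CUBIC)
p=load()
for th,c in((1.1,(255,0,0)),(1.3,(0,0,255))):
    X=[]
    for y in(98,172):
        u=60*np.cos(th)-5*np.sin(th); X.append((u,y,95+60*np.sin(th)+5*np.cos(th)))
    q=proj(c2w(p,X),"scene"); q=((q-[200,150]+.5)*4).astype(int)
    cv2.line(b,tuple(map(int,q[0])),tuple(map(int,q[1])),c,1)
cv2.imwrite("pics/s4.png",cv2.cvtColor(b,cv2.COLOR_RGB2BGR))
E
```

```text
(no output)
```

View pics/s4.png

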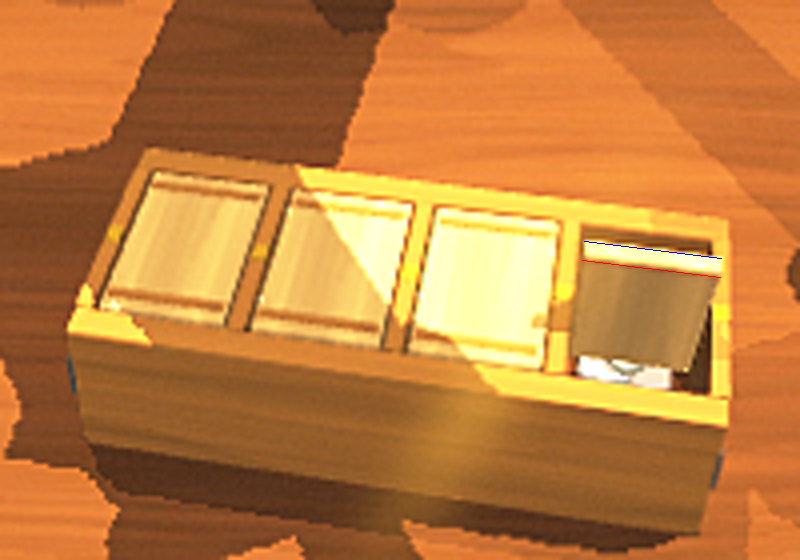

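The clear view shows the bright end edge of hatch0 lying on the line projected for a 1.3 rad tilt (from (585,241) to (722,258)), so it is at its stop. The other three hatches are level and the robot is clear.

```bash
python3 -c "
from rig import r
print(r.sign_off())"
```

```text
the job is handed in; nothing more can be done
None
```

The free hatch was hatch0, at the +y end; I pushed it open to its stop, about 1.3 rad with its far half up, left it standing there, and handed the job in without touching the other hatches, tub, sleeve or hammer.

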